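Wedge the rocking trainer case

TASK

The wooden case rocks because its front left foot is short. With the fingertips, push the wooden wedge along the bench, thin end first, under that foot until it bears and the case no longer rocks, but still stands level on its other feet; then press down firmly with the fingertips on top of the case over that corner for about a second to prove that it stays put, and leave it wedged. Slide the wedge, never pick it up, do not shove or lift the case, and leave the other things alone.

Things in the scene. Friction and masses are not known exactly. Their poses are not given: they have to be found in the camera images.
- case: Wooden trainer case, 1.8 to 2.8 kg, loose: plywood box 200 (x) x 240 (y) x 44 high, underside 22 and flat top 66 above the bench, on rubber feet 16 x 16 (square) centred at x +-72, y +-92. Origin: on the bench below its middle, z up; its front (-x) faces the robot. On top at the back: a steel transformer 44 high (x 45, y -60) and a circuit board 18 high (x 45, y 55); front half bare
- under_foot (a point): point of the case at bench height, straight below the middle of its front left foot (case x -72, y +92), the short one: its flat underside hangs 6 to 12 above the bench, a gap that differs each time; the other three feet stand on the bench. A wedge driven in too hard (over about 10 N) shoves the case along or lifts another foot
- press_spot (a point): point on top of the case, 66 above the bench, straight above the middle of the short foot (case x -72, y +92). Unwedged, 2.5 to 4 N down here rocks this corner down 6 to 12 until the short foot lands, and let go it rises again level on the three good feet; wedged, it stays put within about 1
- wedge: Plain wooden wedge, loose, about 60 g, 100 long (x), 44 wide (y), flat below; its top slopes from 20 high at the back (x -50) to 4 high at the thin end (x +50), so all of it passes under the case. Origin: middle of the underside. It starts on the bench in front of the short foot, thin end towards it, up to 15 degrees and 25 mm out of line with the case's x direction
- wedge_tip (a point): middle of the wedge's thin end, at its underside (wedge x +50)
- wedge_back (a point): middle of the wedge's upright back face, 10 above the bench (wedge x -50); the place to push. The wedge slides with under 1 N; the push needed rises steeply once it bears on the foot
- tin: Bystander: flat amber disc of rosin, 66 across, 20 high. Origin: at its underside. Leave it where it is
- screwdriver: Bystander: screwdriver lying on the bench, 170 long. Origin: at its underside. Leave it where it is
- pliers: Bystander: blue-handled pliers lying on the bench, about 135 long, 13 high. Origin: at its underside. Leave it where it is
- offcut: Bystander: plain rectangular wood offcut 60 x 40 x 18, no slope; not the wedge. Origin: at its underside. Leave it where it is
- spool: Bystander: metal solder spool 56 across, 40 high, standing. Origin: at its underside. Leave it where it is
- bottle: Bystander: clear bottle 60 across, 170 high, standing. Origin: at its underside. Leave it where it is
Not all that is in view belongs to the job. Leave any green or red look-alike of the wedge alone.

How it is judged:
On the way, in this order (a step that is already met when the one before it is completed fails the run):
1. the wedge lies under the short foot and bears it (over 0.3 N) with the case level and not touched by the fingers (contact force between wedge and case above 0.3 N and angle between case's own z axis and vertical below 0.01 rad and y of wedge in the frame of case between 0.066 and 0.118 m and x of wedge in the frame of case below -0.06 m and contact force between the fingers and case below 0.1 N), for 0.3 s.
2. the fingers press on top of the case over that corner (over 5 N, within 50 mm) and the corner does not dip by more than 2.5 mm (contact force between the fingers and case above 5 N and horizontal distance between the grasp point and press_spot below 0.05 m and height (world z) of the grasp point above 0.066 m and height (world z) of press_spot above 0.0635 m), for 0.3 s.
At the end, for the whole second after the job is handed in: The wedge bears the short foot (contact force over 0.3 N, wedge centre line within 26 mm of the foot's middle), the case is level within 0.010 rad and within 15 mm of where it stood, and all is at rest (contact force between wedge and case above 0.3 N and angle between case's own z axis and vertical below 0.01 rad and y of wedge in the frame of case between 0.066 and 0.118 m and x of wedge in the frame of case below -0.06 m and distance of case from where it was at the start of the episode below 0.015 m and linear speed of each of wedge, case below 0.01 m/s); the robot touches nothing.
It fails at once if the wedge is picked up (over 10 mm off the bench) or tipped (height (world z) of wedge above 0.01 m or angle between wedge's own z axis and vertical above 0.3 rad).
It fails at once if the case is shoved (over 20 mm) or lifted (over 12 mm) (distance of case from where it was at the start of the episode above 0.02 m or height (world z) of case above 0.012 m).
It fails at once if a bystander is moved by more than 30 mm (distance of any of tin, screwdriver, pliers, offcut, spool, bottle from where it was at the start of the episode above 0.03 m).
It also fails if it takes over 54 s, if anything falls off the work surface, if the arm or the gripper's body presses on something with over 40 N, if the wrist force passes 120 N, or if a joint passes its speed limit or range.

ROBOT

A 7-joint arm with a two-finger parallel gripper is mounted at the origin on the work surface. World frame = base frame: x ahead of the robot, y to its left, z up, the work surface at z = 0. Lengths are in m, angles in rad, forces in N, time in s.
With the tool pointing down it reaches from about 0.4 to 0.9 m from the base axis. Payload 5.5 kg.
Tool frame: the origin (TCP) lies on the centre line of the jaws, within the pads' length; the fingertips stand 11 mm ahead of it and the grasp point (between the pads) lies 8 mm behind it (tip_extent is the distance from the TCP to the fingertips, in m); z points along the fingers, x is the direction in which the jaws open and shut, and the axes are right-handed (so a half turn about z gives the same grasp; the last joint's range is limited). The gripper opens to 85 mm and grips with 20 to 120 N. Pads are 22 mm wide; open, the fingers measure 114 mm over their backs; the gripper's body (76 mm by 85 mm) begins 54 mm behind the grasp point. The pads swing forward as they close: fully open they stand 13 mm farther back than shut.
Start: joints at [-0.906, 0.501, -0.427, 1.55, 0.221, 1.138, -0.21], TCP at [0.254, 0.598, 0.242] pointing down, gripper open.
Joint ranges: [-2.88, 2.88], [-0.31, 2.03], [-1.54, 1.56], [0.2, 2.42], [-1.41, 4.55], [0.19, 2.02], [-2.57, 2.57]. Speed limits (rad/s): [2.57, 2.57, 3.14, 3.14, 3.14, 3.14, 3.14].

INTERFACE

Orientations are given as a rotation vector (axis times angle).
In Python, from station import * gives the robot as it stands. The module is installed in compiled form; this text tells all that it offers.
- The arm moves only by the tool step_arm, never from a script. Its argument "commands" is one flat list of numbers, 7 for each row, row after row: the shift along the world's x, y, z in cm, then the turn, a rotation vector about the world's x, y, z in rad, then the closure, from -1 (fully open) to 1 (shut). In form: [tx, ty, tz, wx, wy, wz, hand, tx, ty, tz, wx, wy, wz, hand, ...]. A call has 1 to 12 rows; each row is the pose to reach, as a shift and turn from the pose commanded when the call began; what a row does not reach only later rows make up. A row lasts 1/12 s, in which the tool goes at most 41.7 mm and 7.16 degrees, less where a joint would pass 70% of its speed; a pose out of reach is approached as far as the arm can. A call with a gripper value outside its range is refused whole. The fingers move at their own pace and stop on an object; the grip force is fixed at half the most. Time passes only in rows, so rows that repeat a pose let the fingers close. It gives the time, the measured TCP pose, the force and the opening at its end, in the units of the state.
- state(): the state, without advancing time (a new reading comes with each control period).
- snapshot(name): name is "scene" or "top" or "wrist"; returns a dict with "frame" (480x640x3 uint8, red, green, blue), "fx", "fy", "cx", "cy" (pixels), "R" (3x3) and "t" (3): a world point X has camera coordinates R X + t; the wrist camera has in their place "T_tool_cam" (4x4, takes a point from camera to tool coordinates, whose origin is the TCP and whose axes are the tool frame's). Camera axes: x right, y down, z forward; pixel columns grow to the right and rows downward; lengths in m; the calibration is good to about 2 mm. The wrist camera is an equidistant fisheye: a pixel r from the principal point sees the ray r / f radians off the axis. A picture is of the moment at which its call begins: read the wrist's pose just before it. There is no depth.
- close_job(): hands the job in, once; it reports no verdict.
The state is a dict: "clock": time; "joints": joint angles; "joint_velocities": joint speeds; "joint_efforts": joint torques, N m; "eef_pos": TCP position; "ee_rot": TCP orientation; "ft_force": force on the tool from outside, world axes, zero at the start; "moment": the same for the moment, N m; "gripper_width": finger opening in m.
Only numpy, scipy, OpenCV 4.12 (cv2) and the standard library are available. Lean on these libraries where they do the work, as an engineer would, in place of code of your own. Each camera call takes 0.05 s, during which the arm holds its last target. There are 200 camera calls.

## Working session

There is one attempt and no reset: what is moved stays moved. The work goes in short steps, Python scripts to look and compute and a tool call to move; the robot and the scene stay as the last step left them, time stands still between calls to the robot, and variables do not carry over. Pictures are saved under pics/ and viewed, about 8 in all and at most 12, crops included, and the job is handed in when it is done.

Besides the shell and the picture viewer there is one more tool, called after "Call:" as name(argument=value, ...) on one line, values as JSON. step_arm: Moves the arm, as the interface text tells. Its arguments: {"type":"object","properties":{"commands":{"type":"array"}},"required":["commands"]}

```bash
mkdir -p pics
python3 - <<'E'
from station import *
import cv2,pickle
s=state(); print(s)
for n in ("scene","top"):
    d=snapshot(n); pickle.dump(d,open(n+".pkl","wb"))
    cv2.imwrite(f"pics/{n}0.png",d["frame"][:,:,::-1]); print(n,d["fx"],d["R"],d["t"])
E
```

```text
{'clock': 0.0, 'joints': array([-0.90582489,  0.50182035, -0.42677128,  1.5514495 ,  0.22083495,
        1.13829924, -0.21029791]), 'joint_velocities': array([ 0.00021228,  0.00069368, -0.00131516,  0.0013791 ,  0.00020122,
        0.00158479, -0.00018484]), 'joint_efforts': array([-1.44508191e-03, -5.69515014e+01, -5.81577748e+00, -2.80943352e+01,
        1.10411458e-02,  1.18955236e-02,  2.98784289e-05]), 'eef_pos': array([0.25398467, 0.59759946, 0.24127502]), 'ee_rot': array([ 2.61911334e+00,  1.73300408e+00, -2.52451046e-03]), 'ft_force': array([ 0.30064726,  0.586893  , -0.51667764]), 'moment': array([-0.00176066,  0.01220664,  0.03614622]), 'gripper_width': 0.08540453884525083}
scene 577.9519925888194 [[-0.78176272  0.62354079 -0.00662782]
 [ 0.51958725  0.64548085 -0.55980672]
 [-0.3447842  -0.44107975 -0.82859671]] [ 0.40250849 -0.25076472  1.54887203]
top 576.3198384641918 [[ 0.00206052 -0.99996177 -0.00849818]
 [-0.99262904 -0.0010155  -0.1211881 ]
 [ 0.12117484  0.00868525 -0.99259318]] [0.02270734 0.53991327 1.41952703]
```

View pics/top0.png

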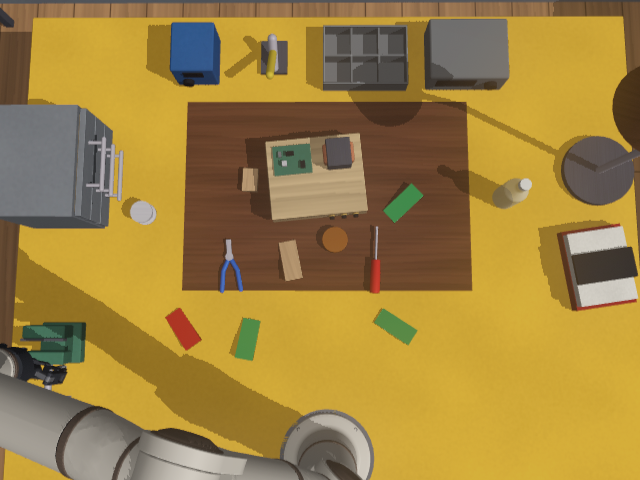

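View pics/scene0.png

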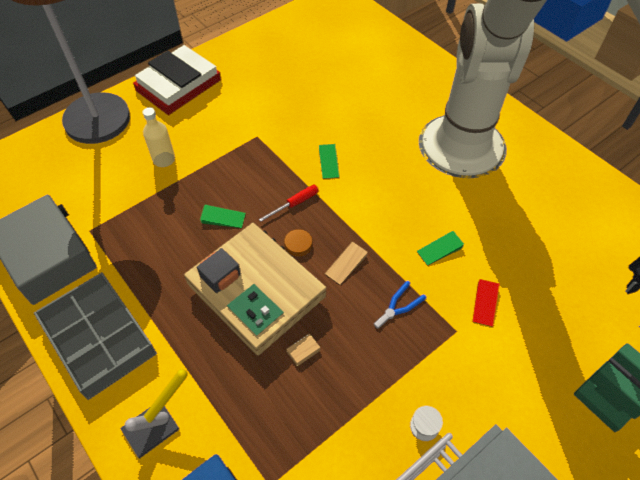

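The wooden candidates in the top view are the slab at (290,260) and the block at (249,180). The slab is the wedge: it is about 100x44 and lies in front of the case's front left corner. The short block beside the case is the offcut. The red and green slabs are decoys. Next I'll enlarge a crop to confirm this and read the corners.

Run:
```python
import pickle,cv2
d=pickle.load(open("top.pkl","rb"));s=pickle.load(open("scene.pkl","rb"))
c=cv2.resize(d["frame"][125:295,215:385,::-1],None,fx=3.5,fy=3.5,interpolation=cv2.INTER_CUBIC)
cv2.imwrite("pics/topc.png",c)
c=cv2.resize(s["frame"][215:365,180:380,::-1],None,fx=4,fy=4,interpolation=cv2.INTER_CUBIC)
cv2.imwrite("pics/scenec.png",c)
```

```text
(no output)
```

View pics/topc.png

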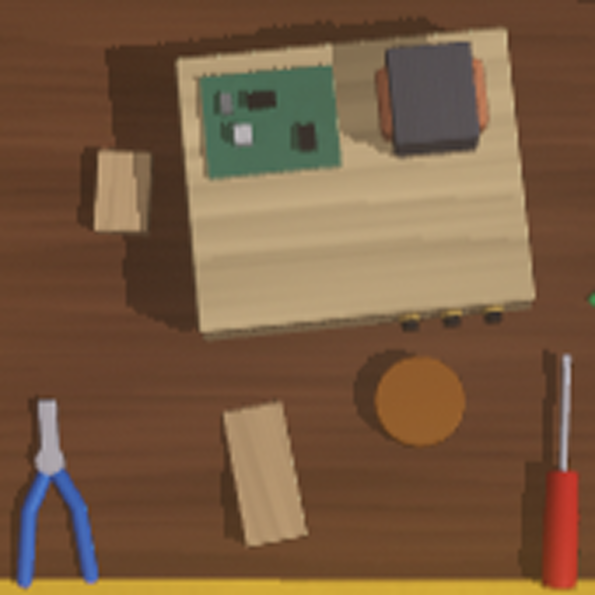

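View pics/scenec.png

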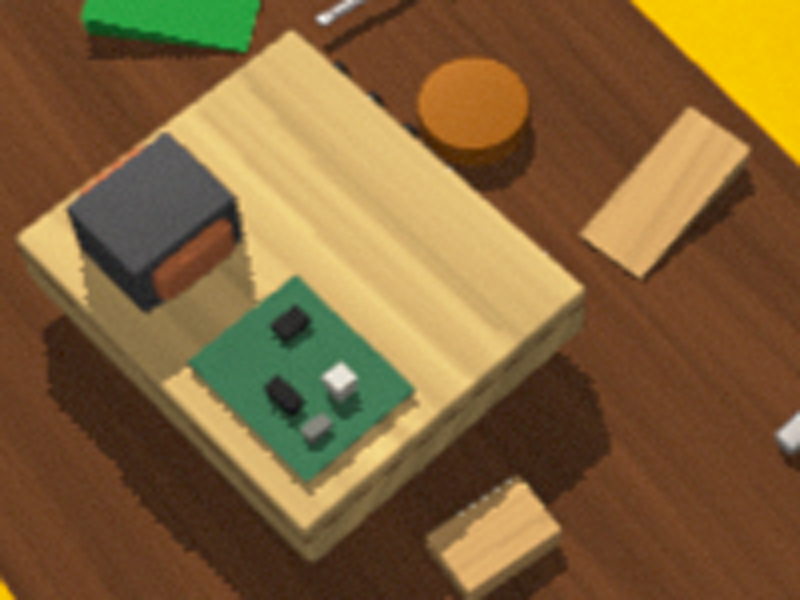

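```bash
cat > h.py <<'E'
import numpy as np,pickle
from scipy.optimize import least_squares
CASE=np.array([[100,120,66],[100,-120,66],[-100,-120,66],[-100,120,66]])/1e3   # BL BR FR FL
WED=np.array([[50,22,4],[50,-22,4],[-50,-22,20],[-50,22,20]])/1e3             # TL TR BR BL
def place(p,P): 
    c,s=np.cos(p[2]),np.sin(p[2]); return P@np.array([[c,s,0],[-s,c,0],[0,0,1]])+[p[0],p[1],0]
def proj(d,X):
    C=X@d["R"].T+d["t"]; return np.c_[d["fx"]*C[:,0]/C[:,2]+d["cx"],d["fy"]*C[:,1]/C[:,2]+d["cy"]]
def fit(P,obs,p0=(.6,0,0)):
    r=least_squares(lambda p:np.concatenate([(proj(d,place(p,P))-px).ravel() for d,px in obs]),p0)
    return r.x,np.abs(r.fun).max()
E
python3 - <<'E'
from h import *
t=pickle.load(open("top.pkl","rb"));s=pickle.load(open("scene.pkl","rb"))
T=lambda a:(np.array(a)+.5)/3.5-.5+[215,125]
S=lambda a:(np.array(a)+.5)/4-.5+[180,215]
ct=T([[178,60],[507,28],[534,300],[203,333]]); cs=S([[310,530],[20,237],[293,30],[585,292]])
wt=T([[223,412],[281,402],[307,537],[247,546]]); ws=S([[640,277],[580,235],[690,107],[750,150]])
for n,P,a,b in(("case",CASE,ct,cs),("wedge",WED,wt,ws)):
    for o in([(t,a)],[(s,b)],[(t,a),(s,b)]): print(n,fit(P,o))
c,_=fit(CASE,[(t,ct),(s,cs)]);w,_=fit(WED,[(t,wt),(s,ws)])
f=place(c,np.array([[-.072,.092,0],[-.1,.092,0]]));print("foot",f)
R=np.array([[np.cos(c[2]),np.sin(c[2])],[-np.sin(c[2]),np.cos(c[2])]])
print("wedge in case",R@(w[:2]-c[:2]),w[2]-c[2])
print("wedge back,tip",place(w,np.array([[-.05,0,.01],[.05,0,0]])))
for px,z in ((T([420,400]),.02),):
    r=least_squares(lambda p:(proj(t,np.array([[p[0],p[1],z]]))-px).ravel(),[.6,0]);print("tin",r.x)
E
```

```text
case (array([0.69272378, 0.02670846, 0.09829619]), np.float64(1.108105754486246))
case (array([0.69210007, 0.02829755, 0.09773798]), np.float64(1.271039160785108))
case (array([0.69232255, 0.02755144, 0.09806243]), np.float64(1.2999998715120284))
wedge (array([0.48655211, 0.0930285 , 0.19141547]), np.float64(0.6042949957143264))
wedge (array([0.4865827 , 0.09298825, 0.18862558]), np.float64(0.2613373576776894))
wedge (array([0.48656933, 0.09300547, 0.1899533 ]), np.float64(0.5931234441511606))
foot [[0.61166117 0.11206026 0.        ]
 [0.58379569 0.10931891 0.        ]]
wedge in case [-0.19835643  0.08528391] 0.09189087717469233
wedge back,tip [[0.43746868 0.08356482 0.01      ]
 [0.53566998 0.10244612 0.        ]]
tin [ 0.53965348 -0.02005467]
```

The top crop shows the case's front-left top corner at (203,333), the wedge's thin end at (223–281, 402–412) and its back at (247–307, 537–546). The scene crop shows the slab getting thinner towards the case, so it is the wedge. Pushing it 8–12 cm along its own heading lands its centre line at case y≈0.094, which is where it should be. I'll move behind it with the fingers partly closed, so that they push at two points.

Call:
step_arm(commands=[15.8,-51.9,-9,0,0,0.59,0.65,15.8,-51.9,-9,0,0,0.59,0.65,15.8,-51.9,-9,0,0,0.59,0.65,15.8,-51.9,-9,0,0,0.59,0.65,15.8,-51.9,-9,0,0,0.59,0.65,15.8,-51.9,-9,0,0,0.59,0.65,15.8,-51.9,-9,0,0,0.59,0.65,15.8,-51.9,-9,0,0,0.59,0.65,15.8,-51.9,-9,0,0,0.59,0.65,15.8,-51.9,-9,0,0,0.59,0.65,15.8,-51.9,-9,0,0,0.59,0.65,15.8,-51.9,-9,0,0,0.59,0.65])

```text
clock: 1.1
eef_pos: [0.3978, 0.1243, 0.1602]
ee_rot: [2.002, 2.42, 0.0]
ft_force: [1.2, 0.6, 0.2]
gripper_width: 0.0147
```

Call:
step_arm(commands=[1.4,-4.6,-2,0,0,0,0.65,1.4,-4.6,-5,0,0,0,0.65,1.4,-4.6,-8,0,0,0,0.65,1.4,-4.6,-11,0,0,0,0.65,1.4,-4.6,-11,0,0,0,0.65,1.4,-4.6,-11,0,0,0,0.65])

```text
clock: 1.6
eef_pos: [0.4099, 0.0802, 0.0494]
ee_rot: [-2.0, -2.418, 0.006]
ft_force: [-0.3, 0.0, 1.0]
gripper_width: 0.015
```

Run:
```python
from station import *
import cv2,pickle
s=state(); print(s["eef_pos"],s["ee_rot"],s["ft_force"])
d=snapshot("wrist"); d["st"]=s; pickle.dump(d,open("w1.pkl","wb")); cv2.imwrite("pics/w1.png",d["frame"][:,:,::-1])
print(d["T_tool_cam"],d["fx"])
```

```text
[0.40991733 0.08021975 0.04939692] [-2.00001476 -2.41822519  0.00572818] [-0.34188241  0.03922963  0.98459924]
[[ 9.99999620e-01  7.00588355e-04  5.19444213e-04  1.16041020e-04]
 [-8.23176735e-04  9.54953708e-01  2.96753665e-01 -7.50327024e-02]
 [-2.88143016e-04 -2.96753979e-01  9.54953922e-01 -1.32667807e-01]
 [ 0.00000000e+00  0.00000000e+00  0.00000000e+00  1.00000000e+00]] 371.64829954431775
```

View pics/w1.png

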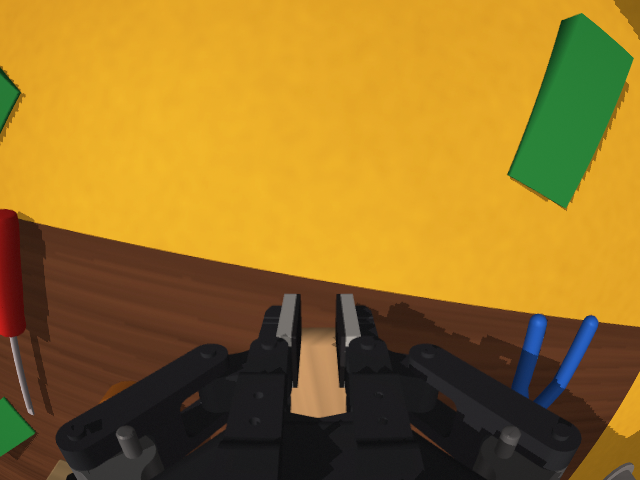

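The wrist view shows the wedge centred between the fingertips at (318,370), with its back just ahead of them. I'll lower and then approach the wedge.

Call:
step_arm(commands=[0,-0.15,-1.5,0,0,0,0.65,0,-0.15,-2.8,0,0,0,0.65,0,-0.15,-3.3,0,0,0,0.65,0,-0.15,-3.3,0,0,0,0.65,0,-0.15,-3.3,0,0,0,0.65])

```text
clock: 2.07
eef_pos: [0.4127, 0.0793, 0.0188]
ee_rot: [2.001, 2.42, 0.002]
ft_force: [-0.6, 0.4, 0.3]
gripper_width: 0.0151
```

Call:
step_arm(commands=[0.49,0.09,-0.2,0,0,0,0.65,0.98,0.19,-0.2,0,0,0,0.65,1.47,0.28,-0.2,0,0,0,0.65,1.96,0.38,-0.2,0,0,0,0.65,2.45,0.47,-0.2,0,0,0,0.65,2.95,0.57,-0.2,0,0,0,0.65,3.44,0.66,-0.2,0,0,0,0.65,3.93,0.76,-0.2,0,0,0,0.65,4.42,0.85,-0.2,0,0,0,0.65,4.91,0.95,-0.2,0,0,0,0.65,5.4,1.04,-0.2,0,0,0,0.65,5.89,1.13,-0.2,0,0,0,0.65])

```text
clock: 3.07
eef_pos: [0.4714, 0.0903, 0.0155]
ee_rot: [2.003, 2.42, 0.0]
ft_force: [-0.6, -0.8, -0.1]
gripper_width: 0.0149
```

Run:
```python
from station import *
import cv2,pickle
for n in ("scene","top"):
    d=snapshot(n); pickle.dump(d,open(n+"2.pkl","wb"))
a=pickle.load(open("scene2.pkl","rb"))["frame"][200:360,220:420,::-1]
cv2.imwrite("pics/s2.png",cv2.resize(a,None,fx=3.7,fy=3.7,interpolation=cv2.INTER_CUBIC))
s=state(); print(s["eef_pos"],s["ft_force"])
```

```text
[0.47208812 0.09051935 0.01560605] [0.5466441  0.25126029 0.03585489]
```

View pics/s2.png

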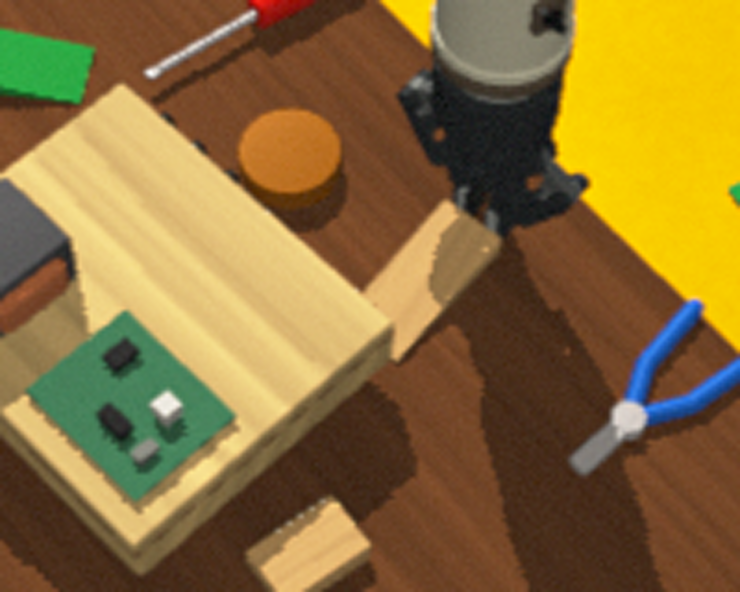

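The fingers sit squarely on the wedge's back, at (447–500, 202–243), and the thin end is entering under the front left corner at about (380,340). I'll go on with smaller steps and watch the force.

Call:
step_arm(commands=[0.39,0.08,0,0,0,0,0.65,0.79,0.15,0,0,0,0,0.65,1.18,0.23,0,0,0,0,0.65,1.57,0.3,0,0,0,0,0.65,1.96,0.38,0,0,0,0,0.65,2.36,0.45,0,0,0,0,0.65,2.75,0.53,0,0,0,0,0.65,2.95,0.57,0,0,0,0,0.65,2.95,0.57,0,0,0,0,0.65,2.95,0.57,0,0,0,0,0.65])

```text
clock: 4.0
eef_pos: [0.5004, 0.096, 0.0155]
ee_rot: [2.003, 2.42, 0.0]
ft_force: [-0.6, -0.2, -0.2]
gripper_width: 0.0149
```

Call:
step_arm(commands=[0.1,0.02,0,0,0,0,0.65,0.2,0.04,0,0,0,0,0.65,0.29,0.06,0,0,0,0,0.65,0.29,0.06,0,0,0,0,0.65,0.29,0.06,0,0,0,0,0.65])

```text
clock: 4.42
eef_pos: [0.5032, 0.0965, 0.0155]
ee_rot: [2.003, 2.42, 0.0]
ft_force: [-0.1, 0.1, -0.9]
gripper_width: 0.0152
```

Call:
step_arm(commands=[0.1,0.02,0,0,0,0,0.65,0.2,0.04,0,0,0,0,0.65,0.2,0.04,0,0,0,0,0.65,0.2,0.04,0,0,0,0,0.65])

```text
clock: 4.75
eef_pos: [0.5053, 0.0969, 0.0155]
ee_rot: [2.003, 2.42, 0.0]
ft_force: [0.5, 1.0, 0.2]
gripper_width: 0.0147
```

Call:
step_arm(commands=[0.1,0.02,0,0,0,0,0.65,0.2,0.04,0,0,0,0,0.65,0.2,0.04,0,0,0,0,0.65,0.2,0.04,0,0,0,0,0.65])

```text
clock: 5.08
eef_pos: [0.5074, 0.0974, 0.0155]
ee_rot: [2.003, 2.42, 0.001]
ft_force: [-0.8, -0.1, -0.7]
gripper_width: 0.0152
```

Call:
step_arm(commands=[0.1,0.02,0,0,0,0,0.65,0.2,0.04,0,0,0,0,0.65,0.2,0.04,0,0,0,0,0.65,0.2,0.04,0,0,0,0,0.65])

```text
clock: 5.42
eef_pos: [0.5094, 0.0978, 0.0155]
ee_rot: [2.003, 2.42, 0.001]
ft_force: [0.2, 0.5, -0.4]
gripper_width: 0.0149
```

Call:
step_arm(commands=[0.1,0.02,0,0,0,0,0.65,0.2,0.04,0,0,0,0,0.65,0.2,0.04,0,0,0,0,0.65,0.2,0.04,0,0,0,0,0.65])

```text
clock: 5.75
eef_pos: [0.5114, 0.0981, 0.0155]
ee_rot: [2.003, 2.42, 0.001]
ft_force: [-0.6, 0.4, 0.2]
gripper_width: 0.0145
```

Call:
step_arm(commands=[0.1,0.02,0,0,0,0,0.65,0.2,0.04,0,0,0,0,0.65,0.2,0.04,0,0,0,0,0.65,0.2,0.04,0,0,0,0,0.65])

```text
clock: 6.08
eef_pos: [0.5134, 0.0985, 0.0155]
ee_rot: [2.003, 2.42, 0.0]
ft_force: [-0.7, -0.3, -0.4]
gripper_width: 0.0149
```

Call:
step_arm(commands=[0.1,0.02,0,0,0,0,0.65,0.2,0.04,0,0,0,0,0.65,0.2,0.04,0,0,0,0,0.65,0.2,0.04,0,0,0,0,0.65])

```text
clock: 6.42
eef_pos: [0.5154, 0.0989, 0.0155]
ee_rot: [2.003, 2.42, 0.001]
ft_force: [0.4, 0.2, 0.2]
gripper_width: 0.0153
```

Call:
step_arm(commands=[0.1,0.02,0,0,0,0,0.65,0.2,0.04,0,0,0,0,0.65,0.2,0.04,0,0,0,0,0.65,0.2,0.04,0,0,0,0,0.65])

```text
clock: 6.75
eef_pos: [0.5174, 0.0993, 0.0155]
ee_rot: [2.003, 2.42, 0.0]
ft_force: [-0.3, 0.4, 0.0]
gripper_width: 0.0151
```

Call:
step_arm(commands=[0.1,0.02,0,0,0,0,0.65,0.2,0.04,0,0,0,0,0.65,0.2,0.04,0,0,0,0,0.65,0.2,0.04,0,0,0,0,0.65])

```text
clock: 7.08
eef_pos: [0.5194, 0.0998, 0.0155]
ee_rot: [2.003, 2.42, 0.001]
ft_force: [0.1, 0.6, 0.2]
gripper_width: 0.0149
```

Call:
step_arm(commands=[0.1,0.02,0,0,0,0,0.65,0.2,0.04,0,0,0,0,0.65,0.2,0.04,0,0,0,0,0.65,0.2,0.04,0,0,0,0,0.65])

```text
clock: 7.42
eef_pos: [0.5214, 0.1001, 0.0155]
ee_rot: [2.003, 2.42, 0.001]
ft_force: [-0.3, -0.1, -0.1]
gripper_width: 0.0149
```

Call:
step_arm(commands=[0.1,0.02,0,0,0,0,0.65,0.2,0.04,0,0,0,0,0.65,0.2,0.04,0,0,0,0,0.65,0.2,0.04,0,0,0,0,0.65])

```text
clock: 7.75
eef_pos: [0.5234, 0.1006, 0.0155]
ee_rot: [2.003, 2.42, 0.001]
ft_force: [0.4, -0.8, 0.0]
gripper_width: 0.0148
```

Call:
step_arm(commands=[0.1,0.02,0,0,0,0,0.65,0.2,0.04,0,0,0,0,0.65,0.2,0.04,0,0,0,0,0.65,0.2,0.04,0,0,0,0,0.65])

```text
clock: 8.08
eef_pos: [0.5254, 0.1009, 0.0155]
ee_rot: [2.003, 2.42, 0.001]
ft_force: [0.5, 0.6, 0.2]
gripper_width: 0.0148
```

Call:
step_arm(commands=[0.1,0.02,0,0,0,0,0.65,0.2,0.04,0,0,0,0,0.65,0.2,0.04,0,0,0,0,0.65,0.2,0.04,0,0,0,0,0.65])

```text
clock: 8.42
eef_pos: [0.5274, 0.1013, 0.0155]
ee_rot: [2.003, 2.42, 0.001]
ft_force: [0.2, -0.9, -0.6]
gripper_width: 0.0149
```

Call:
step_arm(commands=[0.1,0.02,0,0,0,0,0.65,0.2,0.04,0,0,0,0,0.65,0.2,0.04,0,0,0,0,0.65,0.2,0.04,0,0,0,0,0.65])

```text
clock: 8.75
eef_pos: [0.5294, 0.1017, 0.0155]
ee_rot: [2.003, 2.42, 0.001]
ft_force: [-0.4, 0.2, 0.2]
gripper_width: 0.0149
```

Run:
```python
from station import *
import cv2,pickle,numpy as np
o=[]
for n in ("scene","top"):
    d=snapshot(n); pickle.dump(d,open(n+"3.pkl","wb"))
a=pickle.load(open("scene3.pkl","rb"))["frame"][200:360,220:420,::-1]
cv2.imwrite("pics/s3.png",cv2.resize(a,None,fx=3.7,fy=3.7,interpolation=cv2.INTER_CUBIC))
print([np.round(state()["ft_force"],2)])
# case motion: phase correlation of the case's top patch
for n,(r0,r1,c0,c1) in (("top",(140,175,270,352)),("scene",(255,335,210,290))):
    A=[cv2.cvtColor(pickle.load(open(f"{n}{k}.pkl","rb"))["frame"][r0:r1,c0:c1],cv2.COLOR_RGB2GRAY).astype(np.float32) for k in ("","3")]
    print(n,cv2.phaseCorrelate(A[0],A[1],cv2.createHanningWindow(A[0].shape[::-1],cv2.CV_32F)))
```

```text
[array([-0.18,  0.45, -0.2 ])]
top ((0.01271861718250733, -0.022604141590115034), 0.999730791648229)
scene ((0.027752822230731056, 0.1397522431471785), 1.0068396608531476)
```

View pics/s3.png

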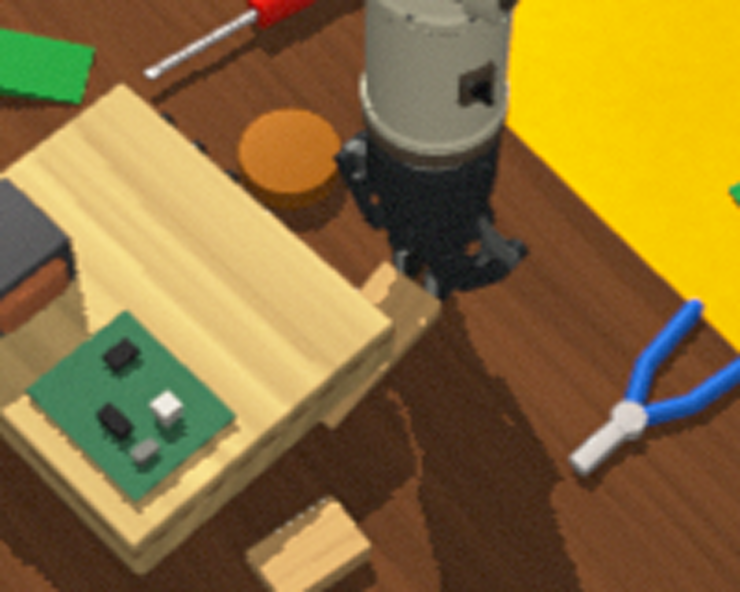

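The wedge is well under the corner, with its thin left corner at about (330,425), and the case has not moved. I'll keep going.

Call:
step_arm(commands=[0.1,0.02,0,0,0,0,0.65,0.2,0.04,0,0,0,0,0.65,0.2,0.04,0,0,0,0,0.65,0.2,0.04,0,0,0,0,0.65])

```text
clock: 9.18
eef_pos: [0.5313, 0.1021, 0.0155]
ee_rot: [2.003, 2.42, 0.0]
ft_force: [0.7, 0.4, 0.2]
gripper_width: 0.0149
```

Call:
step_arm(commands=[0.1,0.02,0,0,0,0,0.65,0.2,0.04,0,0,0,0,0.65,0.2,0.04,0,0,0,0,0.65,0.2,0.04,0,0,0,0,0.65])

```text
clock: 9.52
eef_pos: [0.5324, 0.1023, 0.0153]
ee_rot: [-2.002, -2.42, 0.002]
ft_force: [-3.4, -1.0, 3.4]
gripper_width: 0.015
```

Call:
step_arm(commands=[0.1,0.02,0,0,0,0,0.65,0.2,0.04,0,0,0,0,0.65,0.2,0.04,0,0,0,0,0.65,0.2,0.04,0,0,0,0,0.65])

```text
clock: 9.85
eef_pos: [0.533, 0.1024, 0.0151]
ee_rot: [-2.001, -2.419, 0.006]
ft_force: [-6.9, -1.6, 5.2]
gripper_width: 0.0149
```

The push has risen to about 7 N, so the wedge bears. I'll back off straight along the push line, then check.

Call:
step_arm(commands=[-0.2,-0.04,0,0,0,0,0.65,-0.5,-0.1,0,0,0,0,0.65,-1.5,-0.29,0,0,0,0,0.65,-3.0,-0.57,0,0,0,0,0.65,-4.0,-0.76,0,0,0,0,0.65,-4.0,-0.76,1,0,0,0,0.65,-4.0,-0.76,4,0,0,0,0.65,-4.0,-0.76,8,0,0,0,0.65,-4.0,-0.76,10,0,0,0,0.65,-4.0,-0.76,10,0,0,0,0.65])

```text
clock: 10.68
eef_pos: [0.4995, 0.0963, 0.1212]
ee_rot: [1.998, 2.415, 0.013]
ft_force: [0.3, -0.1, 0.2]
gripper_width: 0.0151
```

Run:
```python
from station import *
import cv2,pickle,numpy as np
for n in ("scene","top"):
    d=snapshot(n); pickle.dump(d,open(n+"4.pkl","wb"))
a=pickle.load(open("scene4.pkl","rb"))["frame"][200:360,220:420,::-1]
cv2.imwrite("pics/s4.png",cv2.resize(a,None,fx=3.7,fy=3.7,interpolation=cv2.INTER_CUBIC))
s=state();print(s["eef_pos"],np.round(s["ft_force"],2))
for n,(r0,r1,c0,c1) in (("top",(140,175,270,352)),("scene",(255,335,210,290)),("scene",(270,300,295,330))):
    A=[cv2.cvtColor(pickle.load(open(f"{n}{k}.pkl","rb"))["frame"][r0:r1,c0:c1],cv2.COLOR_RGB2GRAY).astype(np.float32) for k in ("","4")]
    print(n,cv2.phaseCorrelate(A[0],A[1],cv2.createHanningWindow(A[0].shape[::-1],cv2.CV_32F)))
```

```text
[0.49656746 0.09535779 0.11719416] [-0.7  -0.91  0.97]
top ((0.013949060007519165, 0.008070492286130104), 0.9959213626237563)
scene ((-0.03790291588249062, 0.07279136007971942), 0.9981450593471527)
scene ((-0.5620447625366154, 0.08177397815675924), 0.906112778628314)
```

View pics/s4.png

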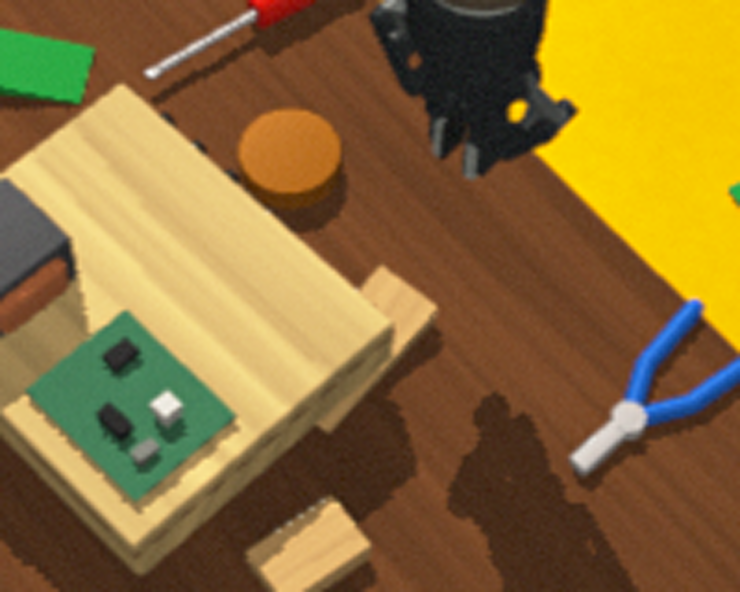

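The fingers are clear of the case. The wedge stays under the foot, with its back at (383–437, 266–308), and the case shows less than 0.1 px of shift. Now I'll move over the press spot at (0.612, 0.112).

Call:
step_arm(commands=[4,0.6,0,0,0,0,0.65,8,1.2,0,0,0,0,0.65,11.5,1.7,-1,0,0,0,0.65,11.5,1.7,-2,0,0,0,0.65,11.5,1.7,-2.5,0,0,0,0.65,11.5,1.7,-2.5,0,0,0,0.65,11.5,1.7,-2.5,0,0,0,0.65])

```text
clock: 11.37
eef_pos: [0.6079, 0.112, 0.089]
ee_rot: [-2.001, -2.419, 0.005]
ft_force: [-0.5, 0.2, 0.4]
gripper_width: 0.0149
```

Run:
```python
from h import *
s=pickle.load(open("scene4.pkl","rb"))
px=(np.array([[330,428],[383,266],[437,308]])+.5)/3.7-.5+[220,200]
w,e=fit(WED[[0,2,3]],[(s,px)]);c=np.array([.6923,.0276,.0981])
R=np.array([[np.cos(c[2]),np.sin(c[2])],[-np.sin(c[2]),np.cos(c[2])]])
print(w,e,"in case",R@(w[:2]-c[:2]),w[2]-c[2])
```

```text
[0.5907942  0.11219132 0.17237389] 0.6790638258195827 in case [-0.09273266  0.09412636] 0.07427389285839957
```

The wedge sits at case x −0.093, y +0.094, both inside the limits. I'll press down gently.

Call:
step_arm(commands=[0,0,-0.3,0,0,0,0.65,0,0,-0.6,0,0,0,0.65,0,0,-0.8,0,0,0,0.65,0,0,-1.0,0,0,0,0.65,0,0,-1.0,0,0,0,0.65])

```text
clock: 11.78
eef_pos: [0.6098, 0.1121, 0.0804]
ee_rot: [-2.003, -2.42, 0.0]
ft_force: [0.5, -0.5, -0.6]
gripper_width: 0.015
```

Call:
step_arm(commands=[0,0,-0.1,0,0,0,0.65,0,0,-0.2,0,0,0,0.65,0,0,-0.2,0,0,0,0.65])

```text
clock: 12.03
eef_pos: [0.6101, 0.1122, 0.0784]
ee_rot: [-2.003, -2.42, 0.0]
ft_force: [-0.0, -0.6, 0.0]
gripper_width: 0.0144
```

Call:
step_arm(commands=[0,0,-0.1,0,0,0,0.65,0,0,-0.2,0,0,0,0.65,0,0,-0.2,0,0,0,0.65])

```text
clock: 12.28
eef_pos: [0.6103, 0.1124, 0.0773]
ee_rot: [2.003, 2.42, 0.0]
ft_force: [-1.7, -0.2, 6.9]
gripper_width: 0.0146
```

Call:
step_arm(commands=[0,0,-0.1,0,0,0,0.65,0,0,-0.2,0,0,0,0.65,0,0,-0.2,0,0,0,0.65])

```text
clock: 12.53
eef_pos: [0.6102, 0.1124, 0.077]
ee_rot: [2.002, 2.42, -0.0]
ft_force: [-7.0, -1.1, 18.1]
gripper_width: 0.0145
```

Contact is firm at 18 N, with almost no dip. I'll ease it a little and hold for about a second.

Call:
step_arm(commands=[-0.05,0,0.05,0,0,0,0.65,-0.05,0,0.05,0,0,0,0.65,-0.05,0,0.05,0,0,0,0.65,-0.05,0,0.05,0,0,0,0.65,-0.05,0,0.05,0,0,0,0.65,-0.05,0,0.05,0,0,0,0.65,-0.05,0,0.05,0,0,0,0.65,-0.05,0,0.05,0,0,0,0.65,-0.05,0,0.05,0,0,0,0.65,-0.05,0,0.05,0,0,0,0.65,-0.05,0,0.05,0,0,0,0.65,-0.05,0,0.05,0,0,0,0.65])

```text
clock: 13.53
eef_pos: [0.6102, 0.1124, 0.0771]
ee_rot: [2.002, 2.419, 0.001]
ft_force: [-5.2, -0.9, 14.3]
gripper_width: 0.0149
```

It held 14 N for 1 s with no sink (TCP z 0.0770→0.0771). Now I'll lift straight off, move clear and check.

Call:
step_arm(commands=[-0.05,0,0.2,0,0,0,0.65,-0.05,0,0.5,0,0,0,0.65,-0.05,0,2,0,0,0,0.65,-0.05,0,5,0,0,0,0.65,-2,0,8,0,0,0,0.65,-6,0,11,0,0,0,0.65,-10,0,12,0,0,0,0.65,-14,0,12,0,0,0,0.65,-14,0,12,0,0,0,0.65,-14,0,12,0,0,0,0.65,-14,0,12,0,0,0,0.65])

```text
clock: 14.45
eef_pos: [0.4701, 0.1122, 0.1954]
ee_rot: [2.002, 2.42, 0.001]
ft_force: [0.4, 0.4, 0.5]
gripper_width: 0.0149
```

Run:
```python
from station import *
import cv2,pickle,numpy as np
for n in ("scene","top"):
    d=snapshot(n); pickle.dump(d,open(n+"5.pkl","wb"))
a=pickle.load(open("scene5.pkl","rb"))["frame"][200:360,220:420,::-1]
cv2.imwrite("pics/s5.png",cv2.resize(a,None,fx=3.7,fy=3.7,interpolation=cv2.INTER_CUBIC))
s=state();print(s["eef_pos"],np.round(s["ft_force"],2))
for n,(r0,r1,c0,c1) in (("top",(140,175,270,352)),("scene",(255,335,210,290))):
    A=[cv2.cvtColor(pickle.load(open(f"{n}{k}.pkl","rb"))["frame"][r0:r1,c0:c1],cv2.COLOR_RGB2GRAY).astype(np.float32) for k in ("","5")]
    print(n,cv2.phaseCorrelate(A[0],A[1],cv2.createHanningWindow(A[0].shape[::-1],cv2.CV_32F)))
```

```text
[0.47107008 0.11229081 0.19513334] [0.64 0.58 0.63]
top ((0.026315133275950586, -0.027482561386111826), 0.9897472001888133)
scene ((0.014622804290944202, 0.04304054783292344), 1.0072569978237151)
```

View pics/s5.png

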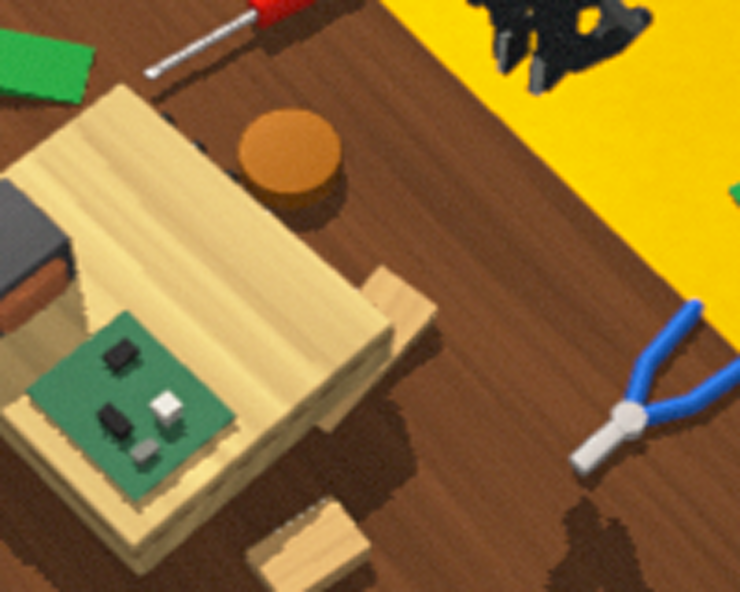

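The wedge is still in place, with its back at (383–437, 266–308). The case and bystanders have not moved and the arm is clear, so I'm handing in.

```bash
python3 -c "
from station import *
print(close_job())"
```

```text
the job is handed in; nothing more can be done
None
```

The wedge is under the case's short front left foot and bearing it. I handed the job in at about 14.6 s of the 54 s allowed; no verdict is given.

- **Wedge:** I slid it along the bench with two fingertips until the push rose to about 7 N, then backed off. The last picture fit puts it at case x −93 mm, y +94 mm with about 4° of yaw, and it stayed there after the press.
- **Press:** I pressed on top of the corner, peaking at about 18 N and holding about 14 N for 1 s. The corner did not sink (TCP z 77.0 → 77.1 mm).
- **Case and bystanders:** The images show under 0.1 px of case movement from start to end. The tin, pliers, offcut and screwdriver tip look unmoved in the last crop; I did not recheck the spool and bottle, which the arm never went near.
- **Irregularities:** The tool felt about 5 N upward at the end of the push, and 5–7 N sideways during the press. Neither moved the case. The force still on the wedge after I let go could not be measured directly. I infer it from the push and from the corner not dipping.
- **One failed check:** A small image patch at the case's corner showed 0.56 px of shift after the push. I put this down to the gripper's changed shadow and the moved wedge, because the two other patches on the case showed under 0.1 px.

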